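# Point-and-check of damper linkage parts, then log it

## Task

Do the pointing check that comes before a damper test: with the hand pointing straight down, bring the fingertips to about 2 cm above the upright stud of the long-shanked black ball joint and stay there for two full seconds, then point in the same way at the middle of the bronze bearing bush for two full seconds. Then press the black log button right down, let it spring back up and draw the hand clear. Do not touch, shift or lift any of the loose parts, and never bring the fingertips down over the short-shanked ball joint.

Things in the scene. Friction and masses are not known exactly. Their poses are not given: they have to be found in the camera images.
- long_joint: Loose black ball joint with the LONG shank. Round head 29 mm wide, 21 mm high, with a thin dark steel stud (9 mm thick, with a 17 mm nut collar) standing up from its middle to 42 mm above the counter; a level black shank 14 mm thick runs along the body's +x axis and ends 65 mm from the head's centre. Origin: centre of the head's underside, on the counter; z up. Not to be touched.
- long_joint_tip (a point): Upper end of the long joint's stud, on the head's axis, 42 mm above the counter; z up. To be pointed at first.
- short_joint: Loose black ball joint with the SHORT shank: same head and stud as the long one (42 mm high), but its shank ends only 30 mm from the head's centre, along +x. Origin: centre of the head's underside. Bystander, not to be pointed at or touched.
- short_joint_tip (a point): Upper end of the short joint's stud, 42 mm above the counter; z up.
- bush: Loose bronze bearing bush, a plain upright ring: outer diameter 40 mm, bore 25 mm, 30 mm high. Origin: centre of its underside, on the counter; z up. Not to be touched.
- bush_top (a point): Centre of the bore at the height of the bush's top rim, 30 mm above the counter; z up. To be pointed at second.
- thumbwheel: Loose knurled steel thumbwheel lying flat: disc 46 mm in diameter, 12 mm thick, with a 20 mm hub to 22 mm height. Origin: centre of its underside. Bystander.
- bracket: Loose grey die-cast actuator bracket, an L of 76 x 50 mm base and an upright flange at its +x end, 41 mm high. Origin: centre of its base's underside. Bystander.
- cover: Loose amber clear polycarbonate cover, a shallow box lying open side down, 78 x 54 mm, 30 mm high. Origin: centre of its underside. Bystander.
- log_top (a point): Centre of the top face of the black log button (a round key 32 mm in diameter), in a round collar on a fixed grey box (80 x 60 x 30 mm high); 52 mm above the counter when up. The point moves down with the key; the spring needs about 5 N for the full 6 mm.
- log (a joint): Travel of the log button in m: 0 up, 0.006 fully down; counts as pressed above 0.004.
There are look-alikes about, which are no part of the job. What is shaped like the part that bears log_top but blue is not meant.

How it is judged:
By the outcome, as a careful person would: the job done as asked, in the order asked, and still so for the second after the job is handed in, with the robot touching nothing.
It also fails if it takes over 53 s, if anything falls off the work surface, if the arm or the gripper's body presses on something with over 40 N, if the wrist force passes 120 N, or if a joint passes its speed limit or range.

## Robot

A 6-joint arm with a two-finger parallel gripper is mounted at the origin on the work surface. World frame = base frame: x ahead of the robot, y to its left, z up, the work surface at z = 0. Lengths are in m, angles in rad, forces in N, time in s.
With the tool pointing down it reaches from about 0.35 to 1 m from the base axis. Payload 7.1 kg.
Tool frame: the origin (TCP) lies between the finger pads, 19 mm behind the fingertips; this is the grasp point; z points along the fingers, y is the direction in which the jaws open and shut (so a half turn about z gives the same grasp; the last joint's range is limited). The gripper opens to 85 mm and grips with 20 to 120 N. Pads are 22 mm wide; open, the fingers measure 114 mm over their backs; the gripper's body (76 mm by 85 mm) begins 54 mm behind the grasp point. The pads swing forward as they close: fully open they stand 13 mm farther back than shut.
Start: joints at [1.2, 0.423, 1.63, -0, 1.089, -0.019], TCP at [0.215, 0.587, 0.25] pointing down, gripper open.
Joint ranges: [-3, 3], [-0.9, 2.11], [0.09, 2.58], [-1.31, 4.45], [0.11, 2.69], [-2.54, 2.54]. Speed limits (rad/s): [2.39, 2.39, 3.01, 3.14, 3.14, 3.14].

## Interface

Orientations are given as [roll, pitch, yaw] about the fixed x, y, z axes, in that order (R = Rz(yaw) Ry(pitch) Rx(roll)).
In Python, from workcell import r gives the robot as it stands. The module is installed in compiled form; this text tells all that it offers.
- The arm moves only by the tool servo_tool, never from a script. Its argument "deltas" is a list of rows, each a list of 3 entries, a list of its own where there are three numbers: the opening, from 0 (shut) to 1 (fully open), then the shift along the tool's x, y, z in m, then the turn, a rotation vector about the tool's x, y, z in rad. In form: [[fingers, [dx, dy, dz], [wx, wy, wz]], ...]. A call has exactly 8 rows; each row shifts and turns the commanded pose from where the row before left it, along the tool's axes as they then stand; what a row does not reach is not made up. A row lasts 1/8 s, in which the tool goes at most 62.5 mm and 10.7 degrees, less where a joint would pass 70% of its speed; a pose out of reach is approached as far as the arm can. A call is refused whole if a number of a shift passes 0.0625 or a number of a turn 0.188, either way. A call with a gripper value outside its range is refused whole. The fingers move at their own pace and stop on an object; "force" is the grip in N (left out, the last holds). Time passes only in rows, so rows that do not move let the fingers close, or fill a call up. It gives the time, the measured TCP pose, the force and the opening at its end, in the units of the state.
- r.get_state(): the state, without advancing time (a new reading comes with each control period).
- r.get_image(name): name is "scene" or "top"; returns a dict with "image" (384x512x3 uint8, red, green, blue), "mtx" (3x3 intrinsics, pixels), "k1" (the pictures are not rectified: a ray, as slopes to the right and down, at radius r is drawn at 1 + k1 r^2 times it, then the intrinsics apply), "R" (3x3) and "t" (3): a world point X has camera coordinates R X + t. Camera axes: x right, y down, z forward; pixel columns grow to the right and rows downward; lengths in m; the calibration is good to about 2 mm. A picture is of the moment at which its call begins. There is no depth.
- r.sign_off(): hands the job in, once; it reports no verdict.
Trained networks look in the newest picture that a camera, given by its name, has taken for a name from the list of things; names that differ only in an ending like _2 or _b are one class to them, and where a whole thing is asked for, a point or a joint stands for the part that bears it (a point fixed in the world has none). Each returns a list of dicts, best first, with "conf" (0 to 1); they miss things now and then, are a little off and sometimes report something else, mostly with a low value. They report only what shows in the picture. A call takes as long as a camera call. They do not tell look-alikes from the thing itself.
- r.search_frame(camera, name): "extent" ([left, top, right, bottom] in pixels, round what is visible of it).
- r.regions_of(camera, name): "region" (384x512 bool, what is visible of it) and "extent" ([left, top, right, bottom] in pixels, round what is visible of it).
- r.mark_of(camera, name): "centre" ([column, row] in pixels: a listed point, or the origin of a listed thing).
The state is a dict: "time_s": time; "joint_positions": joint angles; "joint_velocities": joint speeds; "joint_torque": joint torques, N m; "ee_pos": TCP position; "ee_rot": TCP orientation; "ft_force": force on the tool from outside, world axes, zero at the start; "ft_torque": the same for the moment, N m; "opening": finger opening in m.
Only numpy, scipy, OpenCV 4.12 (cv2) and the standard library are available. Lean on these libraries where they do the work, as an engineer would, in place of code of your own. Each camera call takes 0.05 s, during which the arm holds its last target. There are 200 camera calls.

## Working session

There is one attempt and no reset: what is moved stays moved. The work goes in short steps, Python scripts to look and compute and a tool call to move; the robot and the scene stay as the last step left them, time stands still between calls to the robot, and variables do not carry over. Pictures are saved under pics/ and viewed, about 8 in all and at most 12, crops included, and the job is handed in when it is done.

Besides the shell and the picture viewer there is one more tool, called after "Emit:" as name(argument=value, ...) on one line, values as JSON. servo_tool: Moves the arm, as the interface text tells. Its arguments: {"type":"object","properties":{"deltas":{"type":"array","items":{"type":"array"}},"force":{"type":"number"}},"required":["deltas"]}

```bash
mkdir -p pics
cat > h.py <<'E'
from workcell import r
import numpy as np, cv2
def ray(c,p):
    K=c["mtx"];d=np.array([(p[0]-K[0,2])/K[0,0],(p[1]-K[1,2])/K[1,1]]);u=d.copy()
    for _ in range(20): u=d/(1+c["k1"]*(u@u))
    R=np.array(c["R"]);return -R.T@np.array(c["t"]), R.T@np.array([u[0],u[1],1])
def at(c,p,z):
    o,d=ray(c,p);return o+d*(z-o[2])/d[2]
E
python3 - <<'E'
from h import *
cs={}
for n in("scene","top"):
    c=cs[n]=r.get_image(n);cv2.imwrite(f"pics/{n}0.png",c["image"][:,:,::-1]); print(n,np.round(-np.array(c["R"]).T@c["t"],3))
for n in cs:
    for nm,z in(("long_joint_tip",.042),("short_joint_tip",.042),("bush_top",.03),("log_top",.052),("long_joint",0),("short_joint",0),("bush",0),("thumbwheel",0),("bracket",0),("cover",0)):
        print(n,nm,[(round(m["conf"],2),np.round(m["centre"]).tolist(),np.round(at(cs[n],m["centre"],z)[:2],3).tolist()) for m in r.mark_of(n,nm)])
s=r.get_state();print(s["time_s"],s["ee_pos"],s["ee_rot"],s["opening"],s["ft_force"])
E
```

```text
scene [1.047 0.715 0.781]
top [ 0.417 -0.036  0.993]
scene long_joint_tip [(0.55, [383.0, 269.0], [0.441, 0.298])]
scene short_joint_tip [(0.54, [317.0, 216.0], [0.455, 0.096])]
scene bush_top [(0.8, [223.0, 193.0], [0.593, -0.099])]
scene log_top [(0.67, [193.0, 159.0], [0.603, -0.242]), (0.67, [156.0, 182.0], [0.727, -0.2]), (0.49, [232.0, 145.0], [0.48, -0.246]), (0.46, [167.0, 140.0], [0.624, -0.36])]
scene long_joint [(0.62, [377.0, 282.0], [0.445, 0.295])]
scene short_joint [(0.51, [312.0, 227.0], [0.458, 0.087])]
scene bush [(0.69, [222.0, 205.0], [0.6, -0.094])]
scene thumbwheel [(0.7, [268.0, 256.0], [0.598, 0.111])]
scene bracket [(0.94, [298.0, 298.0], [0.614, 0.241])]
scene cover [(0.89, [276.0, 185.0], [0.438, -0.09])]
top long_joint_tip [(0.81, [130.0, 246.0], [0.448, 0.306])]
top short_joint_tip [(0.61, [216.0, 245.0], [0.447, 0.091]), (0.57, [212.0, 192.0], [0.581, 0.102])]
top bush_top [(0.59, [291.0, 183.0], [0.603, -0.1])]
top log_top [(0.49, [346.0, 228.0], [0.485, -0.23]), (0.48, [332.0, 132.0], [0.731, -0.207]), (0.47, [396.0, 171.0], [0.627, -0.362]), (0.42, [348.0, 176.0], [0.616, -0.241])]
top long_joint [(0.56, [138.0, 246.0], [0.449, 0.299]), (0.33, [131.0, 244.0], [0.452, 0.319])]
top short_joint [(0.46, [215.0, 246.0], [0.447, 0.099]), (0.43, [289.0, 185.0], [0.603, -0.096])]
top bush []
top thumbwheel [(0.74, [216.0, 189.0], [0.597, 0.097])]
top bracket [(0.74, [165.0, 179.0], [0.624, 0.236])]
top cover [(0.6, [292.0, 253.0], [0.427, -0.101])]
1.1 [0.21534641 0.58671978 0.24999588] [-3.14156918e+00 -2.97916507e-05  2.78976554e+00] 0.08523419266950477 [0.11545877 0.1661731  0.26413632]
```

View pics/top0.png

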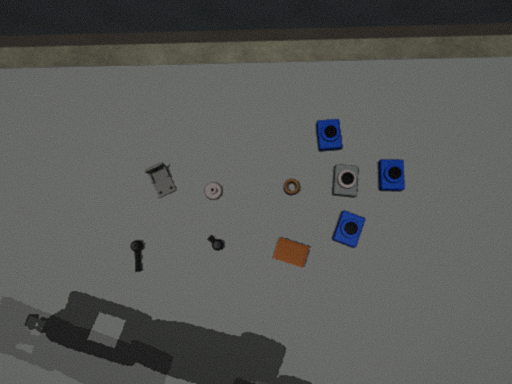

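View pics/scene0.png

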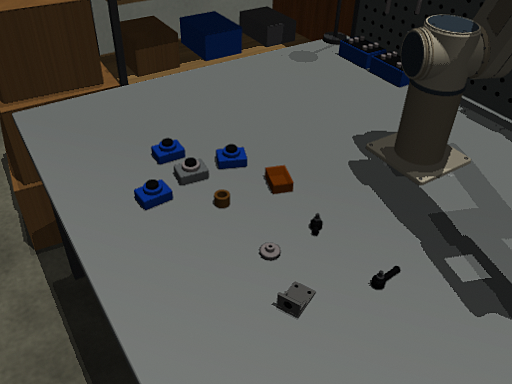

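The top view shows the long joint's head near (137,245) and the short joint near (217,243). The bush is at (291,187), and the grey box with the black button is at (347,180) among three blue look-alikes. I'll make enlarged crops to refine these positions.

```bash
cat > crop.py <<'E'
import cv2,numpy as np
rows=[]
for n,ps in(("top",[(137,250),(291,187),(347,180)]),("scene",[(383,276),(222,198),(191,168)])):
    im=cv2.imread(f"pics/{n}0.png");t=[]
    for x,y in ps:
        k=cv2.resize(im[y-16:y+16,x-16:x+16],(256,256),interpolation=cv2.INTER_CUBIC)
        k=np.clip(k*1.8,0,255).astype(np.uint8)
        for i in range(0,256,64): cv2.line(k,(i,0),(i,255),(0,90,0) if i else (0,0,255),1);cv2.line(k,(0,i),(255,i),(0,90,0) if i else (0,0,255),1)
        t.append(k)
    rows.append(np.hstack(t))
cv2.imwrite("pics/crops.png",np.vstack(rows))
E
python3 crop.py
```

```text
(no output)
```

View pics/crops.png

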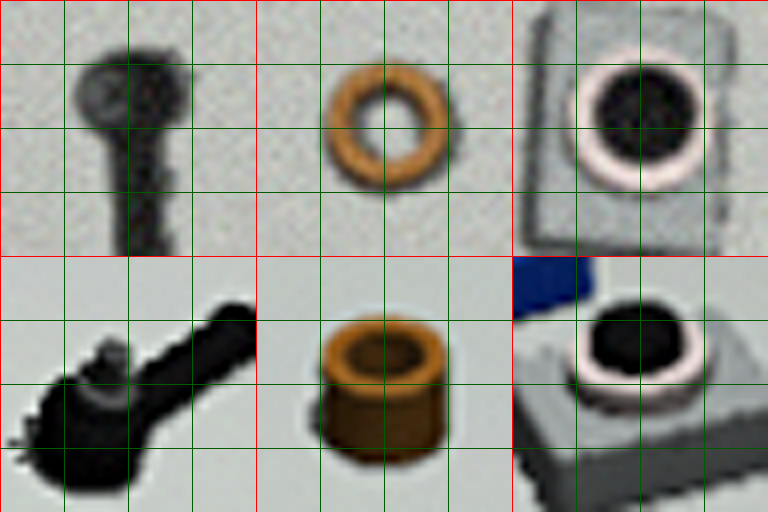

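```bash
cat > m.py <<'E'
from h import *
C={n:r.get_image(n) for n in("top","scene")}
f=lambda c,u:(c[0]-16+(u[0]+.5)/8-.5,c[1]-16+(u[1]+.5)/8-.5)
for nm,z,a,u,b,v in(("long",.042,(137,250),(103,93),(383,276),(114,88)),("bush",.03,(291,187),(134,124),(222,198),(128,99)),("log",.052,(347,180),(133,115),(191,168),(125,74))):
    o1,d1=ray(C["top"],f(a,u));o2,d2=ray(C["scene"],f(b,v))
    s=np.linalg.lstsq(np.c_[d1,-d2],o2-o1,rcond=None)[0]
    p,q=o1+s[0]*d1,o2+s[1]*d2
    print(nm,at(C["top"],f(a,u),z).round(4),at(C["scene"],f(b,v),z).round(4),"tri",((p+q)/2).round(4),"gap",np.linalg.norm(p-q).round(4))
c=C["top"];print("head",at(c,f((137,250),(132,95)),.01))
from scipy.spatial.transform import Rotation as Ro
s=r.get_state();R=Ro.from_euler("xyz",s["ee_rot"]).as_matrix();print(R.round(4),s["time_s"])
E
python3 m.py
```

```text
long [0.4491 0.2972 0.042 ] [0.4482 0.2984 0.042 ] tri [0.4486 0.2978 0.0417] gap 0.0015
bush [ 0.5956 -0.1     0.03  ] [ 0.5976 -0.099   0.03  ] tri [ 0.5963 -0.1004  0.0284] gap 0.0009
log [ 0.6103 -0.2389  0.052 ] [ 0.6131 -0.2369  0.052 ] tri [ 0.6113 -0.2397  0.0495] gap 0.001
head [0.44948311 0.29894286 0.01      ]
[[-9.387e-01  3.446e-01 -0.000e+00]
 [ 3.446e-01  9.387e-01 -1.000e-04]
 [ 0.000e+00 -1.000e-04 -1.000e+00]] 1.2
```

Emit:
servo_tool(deltas=[[0, [-0.04, -0.0238, 0.008], [0, 0, 0]], [0, [-0.04, -0.0238, 0.008], [0, 0, 0]], [0, [-0.04, -0.0238, 0.008], [0, 0, 0]], [0, [-0.04, -0.0238, 0.008], [0, 0, 0]], [0, [-0.04, -0.0238, 0.008], [0, 0, 0]], [0, [-0.04, -0.0238, 0.008], [0, 0, 0]], [0, [-0.04, -0.0238, 0.008], [0, 0, 0]], [0, [-0.0386, -0.0242, 0.008], [0, 0, 0]]])

```text
time_s: 2.2
ee_pos: [0.4497, 0.2967, 0.186]
ee_rot: [3.141, 0.0, 2.79]
ft_force: [0.1, 0.5, 0.1]
opening: -0.0001
```

Emit:
servo_tool(deltas=[[0, [0, 0, 0.02], [0, 0, 0]], [0, [0, 0, 0.02], [0, 0, 0]], [0, [0, 0, 0.02], [0, 0, 0]], [0, [0, 0, 0.02], [0, 0, 0]], [0, [0, 0, 0.01], [0, 0, 0]], [0, [0, 0, 0], [0, 0, 0]], [0, [0, 0, 0], [0, 0, 0]], [0, [0, 0, 0], [0, 0, 0]]])

```text
time_s: 3.2
ee_pos: [0.4491, 0.2981, 0.0968]
ee_rot: [3.141, 0.001, 2.79]
ft_force: [-0.2, 0.6, 0.8]
opening: -0.0001
```

Run:
```python
from h import *
c=r.get_image("scene")
im=c["image"][225:305,330:430,::-1]
cv2.imwrite("pics/tip1.png",np.clip(cv2.resize(im,None,fx=7,fy=7,interpolation=cv2.INTER_CUBIC)*1.5,0,255))
def proj(X):
    q=np.array(c["R"])@X+c["t"];u=q[:2]/q[2];u=u*(1+c["k1"]*(u@u));return [c["mtx"][0,0]*u[0]+c["mtx"][0,2],c["mtx"][1,1]*u[1]+c["mtx"][1,2]]
s=r.get_state();e=np.array(s["ee_pos"]);print(e,s["time_s"])
for z in(0,.006,.019,.032): 
    p=np.array(proj(e-[0,0,z]));print(z,p,(p-[330,225])*7)
```

```text
[0.44903895 0.29804507 0.09668847] 3.25
0 [385.64803143 251.88829777] [389.53621998 188.2180844 ]
0.006 [385.05424587 254.00846357] [385.37972109 203.059245  ]
0.019 [383.78243868 258.54533879] [376.47707076 234.81737152]
0.032 [382.53043308 263.00595702] [367.71303158 266.04169913][ WARN:0@1.208] global loadsave.cpp:1063 imwrite_ Unsupported depth image for selected encoder is fallbacked to CV_8U.
```

View pics/tip1.png

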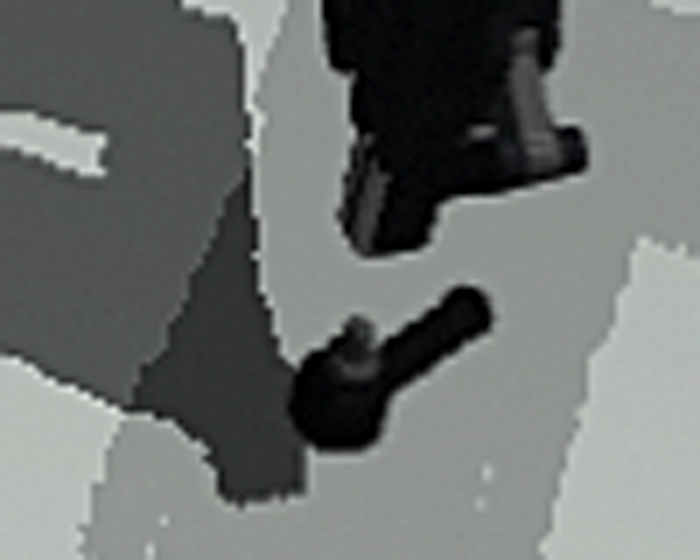

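The crop shows the fingertips at about (390,245), where the calibration puts a tip 19 mm below the TCP. They are directly above the stud tip at (357,322), so I'll descend to 2 cm and hold.

Emit:
servo_tool(deltas=[[0, [0, 0, 0.008], [0, 0, 0]], [0, [0, 0, 0.008], [0, 0, 0]], [0, [0, 0, 0], [0, 0, 0]], [0, [0, 0, 0], [0, 0, 0]], [0, [0, 0, 0], [0, 0, 0]], [0, [0, 0, 0], [0, 0, 0]], [0, [0, 0, 0], [0, 0, 0]], [0, [0, 0, 0], [0, 0, 0]]])

```text
time_s: 4.25
ee_pos: [0.4487, 0.2978, 0.0801]
ee_rot: [3.142, 0.0, 2.79]
ft_force: [-0.4, 0.0, 0.6]
opening: -0.0001
```

Emit:
servo_tool(deltas=[[0, [0, 0, 0], [0, 0, 0]], [0, [0, 0, 0], [0, 0, 0]], [0, [0, 0, 0], [0, 0, 0]], [0, [0, 0, 0], [0, 0, 0]], [0, [0, 0, 0], [0, 0, 0]], [0, [0, 0, 0], [0, 0, 0]], [0, [0, 0, 0], [0, 0, 0]], [0, [0, 0, 0], [0, 0, 0]]])

```text
time_s: 5.25
ee_pos: [0.4487, 0.2978, 0.08]
ee_rot: [-3.142, -0.0, 2.79]
ft_force: [0.4, -0.1, 0.1]
opening: 0.0001
```

Emit:
servo_tool(deltas=[[0, [0, 0, 0], [0, 0, 0]], [0, [0, 0, 0], [0, 0, 0]], [0, [0, 0, 0], [0, 0, 0]], [0, [0, 0, 0], [0, 0, 0]], [0, [0, 0, 0], [0, 0, 0]], [0, [0, 0, 0], [0, 0, 0]], [0, [0, 0, 0], [0, 0, 0]], [0, [0, 0, 0], [0, 0, 0]]])

```text
time_s: 6.25
ee_pos: [0.4487, 0.2978, 0.08]
ee_rot: [3.142, -0.0, 2.79]
ft_force: [0.3, -0.1, -0.3]
opening: 0.0001
```

Emit:
servo_tool(deltas=[[0, [0, 0, 0], [0, 0, 0]], [0, [0, 0, 0], [0, 0, 0]], [0, [0, 0, 0], [0, 0, 0]], [0, [0, 0, 0], [0, 0, 0]], [0, [0, 0, -0.03], [0, 0, 0]], [0, [0, 0, -0.03], [0, 0, 0]], [0, [0, 0, -0.03], [0, 0, 0]], [0, [0, 0, -0.03], [0, 0, 0]]])

```text
time_s: 7.25
ee_pos: [0.4486, 0.2977, 0.201]
ee_rot: [-3.142, -0.0, 2.79]
ft_force: [0.6, 0.7, 0.6]
opening: 0.0
```

Emit:
servo_tool(deltas=[[0, [-0.0344, -0.0403, 0], [0, 0, 0]], [0, [-0.0344, -0.0403, 0], [0, 0, 0]], [0, [-0.0344, -0.0403, 0], [0, 0, 0]], [0, [-0.0344, -0.0403, 0], [0, 0, 0]], [0, [-0.0345, -0.0403, 0], [0, 0, 0]], [0, [-0.0345, -0.0403, 0], [0, 0, 0]], [0, [-0.0345, -0.0403, 0], [0, 0, 0]], [0, [-0.0345, -0.0402, 0], [0, 0, 0]]])

```text
time_s: 8.25
ee_pos: [0.5967, -0.1015, 0.2001]
ee_rot: [3.142, 0.0, 2.79]
ft_force: [-0.1, 0.4, 0.3]
opening: -0.0003
```

Emit:
servo_tool(deltas=[[0, [0, 0, 0], [0, 0, 0]], [0, [0, 0, 0.025], [0, 0, 0]], [0, [0, 0, 0.025], [0, 0, 0]], [0, [0, 0, 0.025], [0, 0, 0]], [0, [0, 0, 0.025], [0, 0, 0]], [0, [0, 0, 0.01], [0, 0, 0]], [0, [0, 0, 0], [0, 0, 0]], [0, [0, 0, 0], [0, 0, 0]]])

```text
time_s: 9.25
ee_pos: [0.5969, -0.0996, 0.091]
ee_rot: [3.141, 0.001, 2.79]
ft_force: [0.8, -0.2, 0.1]
opening: -0.0
```

Emit:
servo_tool(deltas=[[0, [0, 0, 0.01], [0, 0, 0]], [0, [0, 0, 0.011], [0, 0, 0]], [0, [0, 0, 0], [0, 0, 0]], [0, [0, 0, 0], [0, 0, 0]], [0, [0, 0, 0], [0, 0, 0]], [0, [0, 0, 0], [0, 0, 0]], [0, [0, 0, 0], [0, 0, 0]], [0, [0, 0, 0], [0, 0, 0]]])

```text
time_s: 10.25
ee_pos: [0.5964, -0.0997, 0.0691]
ee_rot: [3.142, 0.0, 2.79]
ft_force: [-0.2, 0.2, 0.1]
opening: 0.0002
```

Run:
```python
from h import *
c=r.get_image("scene")
im=c["image"][140:220,160:260,::-1]
cv2.imwrite("pics/tip2.png",np.clip(cv2.resize(im,None,fx=7,fy=7,interpolation=cv2.INTER_CUBIC)*1.5,0,255).astype(np.uint8))
```

Emit:
servo_tool(deltas=[[0, [0, 0, 0], [0, 0, 0]], [0, [0, 0, 0], [0, 0, 0]], [0, [0, 0, 0], [0, 0, 0]], [0, [0, 0, 0], [0, 0, 0]], [0, [0, 0, 0], [0, 0, 0]], [0, [0, 0, 0], [0, 0, 0]], [0, [0, 0, 0], [0, 0, 0]], [0, [0, 0, 0], [0, 0, 0]]])

```text
time_s: 11.3
ee_pos: [0.5964, -0.0997, 0.069]
ee_rot: [3.142, 0.0, 2.79]
ft_force: [0.8, 0.1, -0.8]
opening: 0.0002
```

View pics/tip2.png

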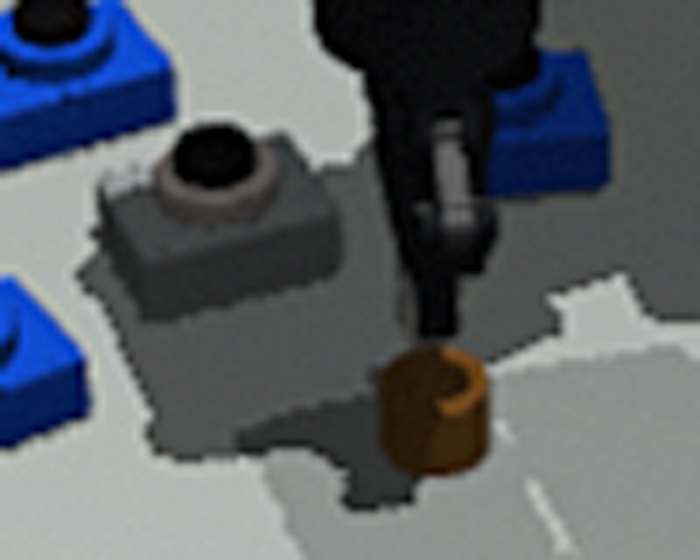

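Emit:
servo_tool(deltas=[[0, [0, 0, 0], [0, 0, 0]], [0, [0, 0, 0], [0, 0, 0]], [0, [0, 0, 0], [0, 0, 0]], [0, [0, 0, 0], [0, 0, 0]], [0, [0, 0, 0], [0, 0, 0]], [0, [0, 0, 0], [0, 0, 0]], [0, [0, 0, 0], [0, 0, 0]], [0, [0, 0, 0], [0, 0, 0]]])

```text
time_s: 12.3
ee_pos: [0.5963, -0.0997, 0.069]
ee_rot: [-3.142, 0.0, 2.79]
ft_force: [-0.3, -0.4, 0.9]
opening: 0.0001
```

The crop shows the fingertips at (435,335), centred above the bush rim at (435,375). Held for more than 2 s, so next is the log button.

Emit:
servo_tool(deltas=[[0, [0, 0, 0], [0, 0, 0]], [0, [0, 0, 0], [0, 0, 0]], [0, [0, 0, -0.03], [0, 0, 0]], [0, [0, 0, -0.03], [0, 0, 0]], [0, [0, 0, -0.02], [0, 0, 0]], [0, [-0.0206, -0.0417, 0], [0, 0, 0]], [0, [-0.0206, -0.0417, 0], [0, 0, 0]], [0, [-0.0206, -0.0417, 0], [0, 0, 0]]])

```text
time_s: 13.3
ee_pos: [0.6112, -0.2396, 0.1491]
ee_rot: [3.142, -0.0, 2.79]
ft_force: [0.0, -0.1, -0.4]
opening: -0.0002
```

Emit:
servo_tool(deltas=[[0, [0, 0, 0], [0, 0, 0]], [0, [0, 0, 0.02], [0, 0, 0]], [0, [0, 0, 0.02], [0, 0, 0]], [0, [0, 0, 0.02], [0, 0, 0]], [0, [0, 0, 0.01], [0, 0, 0]], [0, [0, 0, 0], [0, 0, 0]], [0, [0, 0, 0], [0, 0, 0]], [0, [0, 0, 0], [0, 0, 0]]])

```text
time_s: 14.3
ee_pos: [0.6118, -0.2387, 0.0799]
ee_rot: [-3.142, 0.002, 2.79]
ft_force: [-0.9, -0.1, -0.8]
opening: -0.0001
```

Emit:
servo_tool(deltas=[[0, [0, 0, 0.002], [0, 0, 0]], [0, [0, 0, 0.002], [0, 0, 0]], [0, [0, 0, 0.002], [0, 0, 0]], [0, [0, 0, 0.002], [0, 0, 0]], [0, [0, 0, 0.002], [0, 0, 0]], [0, [0, 0, 0.001], [0, 0, 0]], [0, [0, 0, 0], [0, 0, 0]], [0, [0, 0, 0], [0, 0, 0]]])

```text
time_s: 15.3
ee_pos: [0.6112, -0.2384, 0.0682]
ee_rot: [-3.142, 0.0, 2.79]
ft_force: [-1.3, 0.3, 3.3]
opening: -0.0003
```

Emit:
servo_tool(deltas=[[0, [0, 0, 0.001], [0, 0, 0]], [0, [0, 0, 0.001], [0, 0, 0]], [0, [0, 0, 0.001], [0, 0, 0]], [0, [0, 0, 0.0005], [0, 0, 0]], [0, [0, 0, 0], [0, 0, 0]], [0, [0, 0, 0], [0, 0, 0]], [0, [0, 0, 0], [0, 0, 0]], [0, [0, 0, 0], [0, 0, 0]]])

```text
time_s: 16.3
ee_pos: [0.6113, -0.2384, 0.0648]
ee_rot: [-3.142, 0.0, 2.79]
ft_force: [-1.9, 0.3, 6.3]
opening: -0.0
```

Emit:
servo_tool(deltas=[[0, [0, 0, 0.0005], [0, 0, 0]], [0, [0, 0, 0.0005], [0, 0, 0]], [0, [0, 0, 0], [0, 0, 0]], [0, [0, 0, 0], [0, 0, 0]], [0, [0, 0, 0], [0, 0, 0]], [0, [0, 0, 0], [0, 0, 0]], [0, [0, 0, 0], [0, 0, 0]], [0, [0, 0, 0], [0, 0, 0]]])

```text
time_s: 17.3
ee_pos: [0.6113, -0.2385, 0.0647]
ee_rot: [-3.142, 0.0, 2.79]
ft_force: [-4.0, 2.1, 13.2]
opening: 0.0001
```

The button has bottomed out: force rose to 13 N with no further travel. I'll release it and draw clear.

Emit:
servo_tool(deltas=[[0, [0, 0, -0.004], [0, 0, 0]], [0, [0, 0, -0.004], [0, 0, 0]], [0, [0, 0, -0.02], [0, 0, 0]], [0, [0, 0, -0.03], [0, 0, 0]], [0, [0, 0, -0.04], [0, 0, 0]], [0, [0, 0, -0.04], [0, 0, 0]], [0, [0, 0, -0.03], [0, 0, 0]], [0, [0, 0, 0], [0, 0, 0]]])

```text
time_s: 18.3
ee_pos: [0.613, -0.2391, 0.2356]
ee_rot: [-3.141, 0.007, 2.79]
ft_force: [0.4, -1.0, 0.1]
opening: 0.0003
```

Emit:
servo_tool(deltas=[[0, [0, 0, 0], [0, 0, 0]], [0, [0, 0, 0], [0, 0, 0]], [0, [0, 0, 0], [0, 0, 0]], [0, [0, 0, 0], [0, 0, 0]], [0, [0, 0, 0], [0, 0, 0]], [0, [0, 0, 0], [0, 0, 0]], [0, [0, 0, 0], [0, 0, 0]], [0, [0, 0, 0], [0, 0, 0]]])

```text
time_s: 19.3
ee_pos: [0.6113, -0.2385, 0.2316]
ee_rot: [3.142, 0.0, 2.79]
ft_force: [0.1, 0.9, 0.2]
opening: 0.0001
```

Run:
```python
from h import *
c=r.get_image("scene");cv2.imwrite("pics/end.png",c["image"][:,:,::-1])
s=r.get_state();print(s["time_s"],s["ee_pos"],s["ft_force"])
```

```text
19.35 [ 0.61126698 -0.23846395  0.2315973 ] [-0.06689188 -0.28075853 -0.20325776]
```

View pics/end.png

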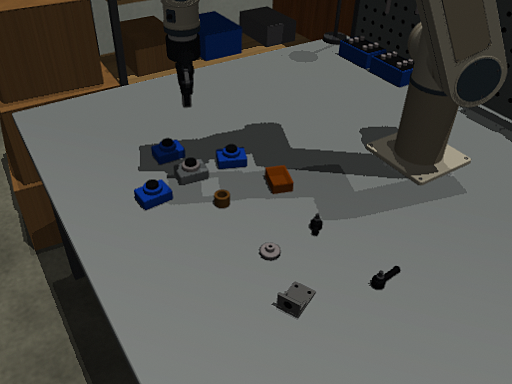

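The end picture shows the hand well clear at (186,100), the button back up at (191,162) and all the loose parts where they started. I'll hand the job in.

```bash
python3 -c "
from workcell import r
print(r.sign_off())"
```

```text
the job is handed in; nothing more can be done
None
```

The pointing check is done in the order asked and handed in at about 19.4 s, inside the 53 s limit. Sign-off reports no verdict, so the checks below are my own.

- **Long joint:** with the gripper shut and pointing down, I held the fingertips about 1.9 cm above the stud for roughly 3 s.
- **Bush:** I held the fingertips about 2 cm above the middle of the bore for more than 2 s.
- **Log button:** I pressed the black key on the grey box until it bottomed out, with about 6 mm of travel. The force rose to 13 N with no further movement, then I let it spring back.
- **End state:** the hand is about 16 cm above the button with no contact force. The last picture shows the button up and all loose parts where they started.
- **Short joint:** the hand passed about 8 cm to one side of it, with the fingertips about 18 cm above the counter.

The two cameras agreed to within about 3 mm on every target, and no check failed. The 19 mm from TCP to fingertips was only roughly confirmed from a picture with the gripper shut. Contact with the button came at about the height it predicts.

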